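# Clip a reheating box shut and open its steam vent

### The job

Get the box of bread rolls ready for the microwave: put its lid on, press the lid down until the clips on all four sides have snapped under the rim and it sits fully home all round, then confirm it by pressing down on the grip bar in the middle with about 2.5 kg (25 N) for half a second, and slide the steam vent in the lid fully open. Leave the closed box standing where it stood, and do not disturb the mug, the biscuit bowl and the bell.

Things in the scene. Friction and masses are not known exactly. Their poses are not given: they have to be found in the camera images.
- reheat_box: open white plastic box with three long bread rolls, loose, about 1.2 kg. Origin: centre of its underside; x along its long side, z up. 62 mm high; the rolled rim measures 164 x 108 mm outside, is 5 mm thick and overhangs the walls by 6 mm; the mouth is 146 x 90 mm; the rolls reach 45 mm above the underside
- box_rim (a point): centre of the box's mouth, level with the top of the rim (62 mm above the underside); axes as the box's
- box_lid: loose grey lid, 140 g, starts flat on the worktop, right side up. Origin: centre of the underside of its plug skirt; x along its long side to the vent end, z up. Plate 160 x 104 mm, z = 20 to 24 mm; the tapered skirt has 1.5 mm play each side in the mouth, 4 mm at its foot. A soft seal springs the closed lid up against its clips: origin then 43.5 mm above the box's, x along the box's, either way
- lid_grip (a point): top of the lid's grip bar, in the middle of the lid, 42 mm above the lid's origin. The bar runs along the lid's x: 56 mm long, 13 mm wide (grip it across, along the lid's y), its top 18 mm above the plate. Pressed here the closed lid gives 1.5 mm (12 N), then is hard
- press_vent_end (a point): spot on the plate's top, lid frame (68, 0, 24) mm, beside the white spring clip of the vent end. Each side has such a clip, 21 mm tall, outside faces at x = +-86.5, y = +-58.5 mm, with a wedge nose inside. A lid laid on stays on the noses, 10 to 13 mm up; pushed at its spot, a side resists with about 8 to 25 N, then snaps down and stays. Home, this spot is 5.5 mm above the rim (4 while pressed)
- press_plain_end (a point): spot on the plate's top, lid frame (-68, 0, 24) mm, beside the clip of the end without a vent; 5.5 mm above the rim when home. Pressing one end down tips the other end up; all four clips at once from the middle take two to three times the force of one
- press_side_1 (a point): spot on the plate's top, lid frame (0, 40, 24) mm, beside the clip of the long side at the lid's +y; 5.5 mm above the rim when home
- press_side_2 (a point): spot on the plate's top, lid frame (0, -40, 24) mm, beside the clip of the long side at the lid's -y; 5.5 mm above the rim when home
- vent (a joint): dark slide of the steam vent, on the lid between the grip bar and one end: 0 shut (over three slots), 0.024 m fully open. It moves along the lid's +y as the value grows, with about 1.5 N of friction, and stays where it is left; it may start a little open
- vent_grip (a point): top of the slide's finger rib, 15.5 mm above the plate, at x = 46 mm in the lid's frame. The rib is 10 mm wide along its way (the lid's y), 17 mm the other way and 11 mm high, on a sole 4 mm thick; take it across the lid's y or push it from one side
- mug: navy mug, 81 mm wide, 81 mm high, to be left alone. Origin: centre of its underside
- biscuit_bowl: white porcelain bowl of biscuits, 117 mm wide, 52 mm high, to be left alone. Origin: centre of its underside
- bell: counter bell, 73 mm wide, 58 mm high, to be left alone. Origin: centre of its underside

How it is judged:
By the outcome, as a careful person would: the job done as asked, in the order asked, and still so for the second after the job is handed in, with the robot touching nothing.
It also fails if it takes over 64 s, if anything falls off the work surface, if the arm or the gripper's body presses on something with over 40 N, if the wrist force passes 120 N, or if a joint passes its speed limit or range.

### The arm

A 6-joint arm with a two-finger parallel gripper is mounted at the origin on a cart in front of the work surface, level with it; the furniture and walls round the work are solid. World frame = base frame: x ahead of the robot, y to its left, z up, the work surface at z = 0. Lengths are in m, angles in degrees, forces in N, time in s.
With the tool pointing down it reaches from about 0.325 to 0.775 m from the base axis. Payload 5.5 kg.
Tool frame: the origin (TCP) lies midway between the tips of the shut fingers; the grasp point (between the pads) lies 19 mm behind it; z points along the fingers, y is the line along which they close (so a half turn about z gives the same grasp; the last joint's range is limited). The gripper opens to 85 mm and grips with 20 to 120 N. Pads are 22 mm wide; open, the fingers measure 114 mm over their backs; the gripper's body (76 mm by 85 mm) begins 54 mm behind the grasp point. The pads swing forward as they close: fully open they stand 13 mm farther back than shut.
Start: joints at [-79.739, 5.22, 70.514, -0, 104.267, -3.249], TCP at [0.14, -0.583, 0.231] pointing down, gripper open.
Joint ranges: [-164.24, 164.24], [-49.07, 125.15], [9.68, 141.18], [-86.29, 266.29], [3.28, 154.24], [-151.56, 151.56]. Speed limits (degrees/s): [147.25, 147.25, 172.46, 180, 180, 180].

### API

Orientations are given as [roll, pitch, yaw] about the fixed x, y, z axes, in that order (R = Rz(yaw) Ry(pitch) Rx(roll)).
In Python, from cell import r gives the robot as it stands.
- The arm moves only by the shell command python3 -m crank 'ROWS' [FORCE]. ROWS is JSON, one flat list of numbers, 7 for each row, row after row: the turn, a rotation vector about the tool's x, y, z in rad, then the shift along the tool's x, y, z in cm, then the closure, from -1 (fully open) to 1 (shut). A call has 1 to 8 rows; each row shifts and turns the commanded pose from where the row before left it, along the tool's axes as they then stand; what a row does not reach is not made up. A row lasts 1/10 s, in which the tool goes at most 50 mm and 8.59 degrees, less where a joint would pass 70% of its speed; a pose out of reach is approached as far as the arm can. A call is refused whole if a number of a shift passes 5 or a number of a turn 0.15, either way. A call with a gripper value outside its range is refused whole. The fingers move at their own pace and stop on an object; FORCE is the grip in N (left out, the last holds). Time passes only in rows, so rows that do not move let the fingers close. It gives the time, the measured TCP pose, the force, the opening and the grip force at its end, in the units of the state.
- r.read_state(): the state, without advancing time (a new reading comes with each control period).
- r.read_camera(name): name is "scene" or "top" or "wrist"; returns a dict with "image" (420x560x3 uint8, red, green, blue), "fx", "fy", "cx", "cy" (pixels), "R" (3x3) and "t" (3): a world point X has camera coordinates R X + t; the wrist camera has in their place "tool_from_camera" (4x4, takes a point from camera to tool coordinates, whose origin is the TCP and whose axes are the flange's). Camera axes: x right, y down, z forward; pixel columns grow to the right and rows downward; lengths in m; the calibration is good to about 2 mm. A picture is of the moment at which its call begins: read the wrist's pose just before it. There is no depth.
- r.sign_off(): hands the job in; it is judged then, once.
The state is a dict: "time": time; "joints": joint angles; "joint_vel": joint speeds; "joint_torque": joint torques, N m; "tcp_pos": TCP position; "orientation": TCP orientation; "contact_force": force on the tool from outside, world axes, zero at the start; "moment": the same for the moment, N m; "finger_gap": finger opening in m; "finger_force": force on a finger pad.
Only numpy, scipy, OpenCV 4.12 (cv2) and the standard library are available. Lean on these libraries where they do the work, as an engineer would, in place of code of your own. Each camera call takes 0.05 s, during which the arm holds its last target. There are 200 camera calls.

## Working session

There is one attempt and no reset: what is moved stays moved. The work goes in short steps, Python scripts to look and compute and a shell command to move; the robot and the scene stay as the last step left them, time stands still between calls to the robot, and variables do not carry over. Pictures are saved under pics/ and viewed, at most 10 in all, crops included, and the job is handed in when it is done.

```bash
mkdir -p pics; ls
python3 - <<'E'
from cell import r
import cv2
for n in("scene","top"):
    c=r.read_camera(n); cv2.imwrite(f"pics/{n}0.png",c["image"][:,:,::-1]); print(n,c["fx"],c["cx"],c["cy"],c["R"],c["t"])
s=r.read_state();print(s)
E
```

```text
pics
scene 386.9110366359653 276.10121782265793 210.98972290133432 [[-0.77796627 -0.62827235 -0.00650718]
 [-0.34825666  0.43980721 -0.82782058]
 [ 0.52295868 -0.64175032 -0.56095521]] [0.54391022 0.16901414 1.10764982]
top 412.2315789799758 284.2328235201737 211.33643030177245 [[-3.10876370e-04 -9.99990433e-01 -4.36306437e-03]
 [-9.78431152e-01  1.20545941e-03 -2.06569666e-01]
 [ 2.06572949e-01  4.20474047e-03 -9.78422167e-01]] [0.16057015 0.57857315 1.18923615]
{'time': 0.1, 'joints': array([-7.97386000e+01,  5.26228306e+00,  7.05764428e+01,  9.19444721e-04,
        1.04266326e+02, -3.24803087e+00]), 'joint_vel': array([ 0.06292334, -0.10854813, -0.23576618,  0.02371248, -0.01578981,
       -0.04587362]), 'joint_torque': array([ 3.86469517e-03, -4.60217392e+01, -4.19219899e+01,  2.30217189e-06,
        1.05560990e-02,  4.29950518e-06]), 'tcp_pos': array([ 0.14012817, -0.58314781,  0.23021306]), 'orientation': array([-1.79895167e+02, -6.84216889e-03,  1.35096504e+01]), 'contact_force': array([ 0.93892227, -0.03365745, -1.08239128]), 'moment': array([ 0.05445054, -0.00765275, -0.04159772]), 'finger_force': 0.0, 'finger_gap': 0.08520163332818871}
```

View pics/top0.png

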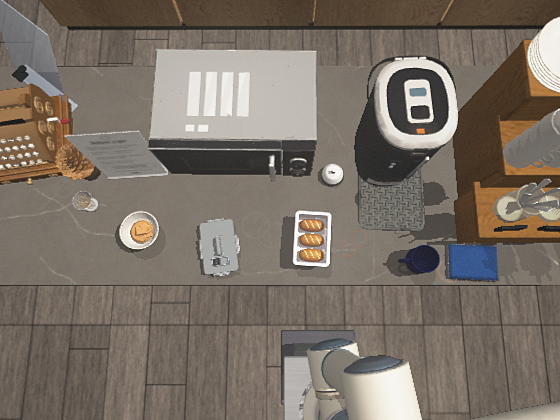

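View pics/scene0.png

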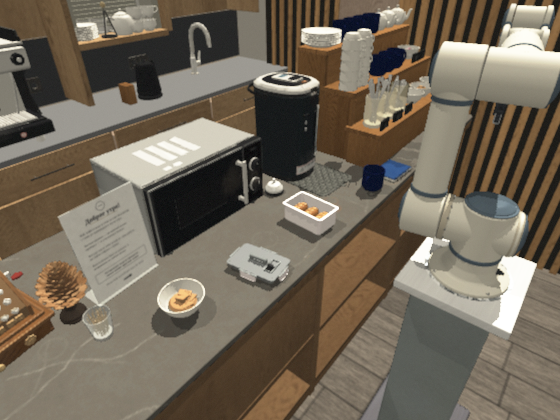

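The top view shows the lid at about (219,247), the box at (312,239), the bell at (332,174), the mug at (422,260) and the bowl at (139,231). The scene view agrees. I'll enlarge the lid and box area to measure it.

```bash
python3 - <<'E'
import cv2
i=cv2.imread("pics/top0.png")[200:284,190:340]
cv2.imwrite("pics/top0c.png",cv2.resize(i,None,fx=5.3333,fy=5.3333,interpolation=cv2.INTER_CUBIC))
E
cat > h.py <<'E'
import numpy as np
from cell import r
from scipy.spatial.transform import Rotation as Ro
def ray(c,u,v,z,R=None,t=None):
    R=c["R"] if R is None else R; t=c["t"] if t is None else t
    R=np.array(R);t=np.array(t)
    d=R.T@np.array([(u-c["cx"])/c["fx"],(v-c["cy"])/c["fy"],1]);o=-R.T@t
    return (o+d*(z-o[2])/d[2])
def proj(c,X,R=None,t=None):
    R=c["R"] if R is None else R; t=c["t"] if t is None else t
    p=np.array(X)@np.array(R).T+t
    return np.c_[c["fx"]*p[:,0]/p[:,2]+c["cx"],c["fy"]*p[:,1]/p[:,2]+c["cy"]]
def wrist():
    s=r.read_state();c=r.read_camera("wrist")
    T=np.eye(4);T[:3,:3]=Ro.from_euler("xyz",s["orientation"],degrees=True).as_matrix();T[:3,3]=s["tcp_pos"]
    W=np.linalg.inv(T@np.array(c["tool_from_camera"]));c["R"]=W[:3,:3];c["t"]=W[:3,3]
    return c,s
def togo(xyz,yaw):
    "shift (cm, tool axes) and turn about tool z (rad) for a down-pointing tool"
    s=r.read_state();R=Ro.from_euler("xyz",s["orientation"],degrees=True)
    G=Ro.from_euler("xyz",[180,0,yaw],degrees=True)
    print("rotvec",(R.inv()*G).as_rotvec().round(3),"shift cm cur axes",(R.inv().apply(np.array(xyz)-s["tcp_pos"])*100).round(2),"in goal axes",(G.inv().apply(np.array(xyz)-s["tcp_pos"])*100).round(2))
E
```

```text
(no output)
```

View pics/top0c.png

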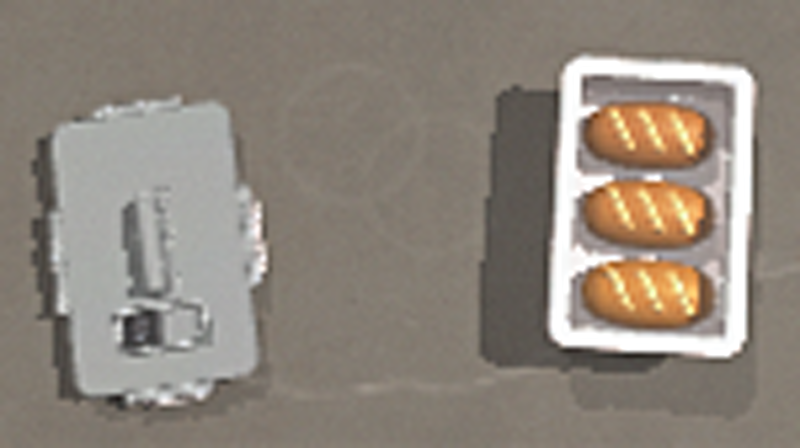

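The crop shows the lid corners at (52,122), (233,102), (261,385) and (80,395), with the vent end toward the robot. The box rim corners are at (562,55), (755,68), (745,358) and (547,345).

Run:
```python
from h import *
import cv2
c=r.read_camera("top")
k=5.3333
def fit(q,z):
    P=np.array([ray(c,190+u/k-.4,200+v/k-.4,z) for u,v in q])
    o=P.mean(0); d=(P[3]-P[0]+P[2]-P[1]); w=P[1]-P[0]+P[2]-P[3]
    print(o.round(4),"len",np.linalg.norm(d)/2,"wid",np.linalg.norm(w)/2,"yaw",np.degrees(np.arctan2(d[1],d[0])),np.degrees(np.arctan2(w[1],w[0])))
    return o
fit([(52,122),(235,102),(261,387),(78,399)],.024)
fit([(562,55),(755,66),(745,358),(547,345)],.062)
print(ray(c,332,175,.03),ray(c,422,260,.08),ray(c,139,231,.05), ray(c,285,180,0))
w=r.read_camera("wrist");print(w["tool_from_camera"],w["fx"])
```

```text
[0.4761 0.3608 0.024 ] len 0.16363933658818822 wid 0.10551816047146542 yaw -172.9016030080002 -84.98723119341275
[0.4974 0.0775 0.062 ] len 0.1646057995439235 wid 0.10958946498737865 yaw 176.7494210797334 -93.59283386755531
[0.70257555 0.00899825 0.03      ] [ 0.429519   -0.24051114  0.08      ] [0.52055336 0.60071341 0.05      ] [0.69512411 0.15787389 0.        ]
[[-2.06023399e-04 -9.56016332e-01 -2.93313365e-01  7.53793211e-02]
 [ 9.99999938e-01 -2.81032038e-04  2.13586693e-04  2.46599214e-05]
 [-2.86622820e-04 -2.93313303e-01  9.56016331e-01 -1.42610276e-01]
 [ 0.00000000e+00  0.00000000e+00  0.00000000e+00  1.00000000e+00]] 308.2860523133234
```

```bash
python3 -m crank '[0,0,0.131,0,0,0,-1, 0,0,0,3.67,-2.97,0,-1, 0,0,0,3.67,-2.97,0,-1, 0,0,0,3.67,-2.97,0,-1, 0,0,0,3.67,-2.97,0,-1, 0,0,0,3.67,-2.97,0,-1, 0,0,0,3.67,-2.97,0,-1, 0,0,0,3.67,-2.97,0,-1]'
python3 -m crank '[0,0,0,3.67,-2.97,0,-1, 0,0,0,3.67,-2.97,0,-1, 0,0,0,0.74,-4.55,0,-1, 0,0,0,0.74,-4.55,0,-1, 0,0,0,0.74,-4.55,0,-1, 0,0,0,0.74,-4.55,0,-1, 0,0,0,0.74,-4.55,0,-1, 0,0,0,0.74,-4.55,0,-1]'
python3 -m crank '[0,0,0,0.74,-4.55,0,-1, 0,0,0,0.74,-4.55,0,-1, 0,0,0,0.74,-4.55,0,-1, 0,0,0,0.74,-4.55,0,-1, 0,0,0,0.74,-4.55,0,-1, 0,0,0,0.74,-4.55,0,-1, 0,0,0,0.74,-4.55,0,-1, 0,0,0,0.74,-4.55,0,-1]'
python3 - <<'E'
from h import *
import cv2
cv2.imwrite("pics/w1.png",(w:=wrist())[0]["image"][:,:,::-1])
import pickle;pickle.dump(w,open("w1.pkl","wb"))
E
```

```text
time: 1.0
tcp_pos: [0.3749, -0.3482, 0.2312]
orientation: [180.0, -0.0, 6.0]
contact_force: [-0.1, -0.7, -0.3]
finger_gap: 0.0857
finger_force: 0.0
time: 1.8
tcp_pos: [0.456, -0.0051, 0.2313]
orientation: [180.0, -0.0, 6.0]
contact_force: [1.6, -0.6, 0.8]
finger_gap: 0.085
finger_force: 0.0
time: 2.6
tcp_pos: [0.4768, 0.3633, 0.231]
orientation: [180.0, 0.0, 6.0]
contact_force: [1.1, -0.4, 0.9]
finger_gap: 0.0855
finger_force: 0.0
```

View pics/w1.png

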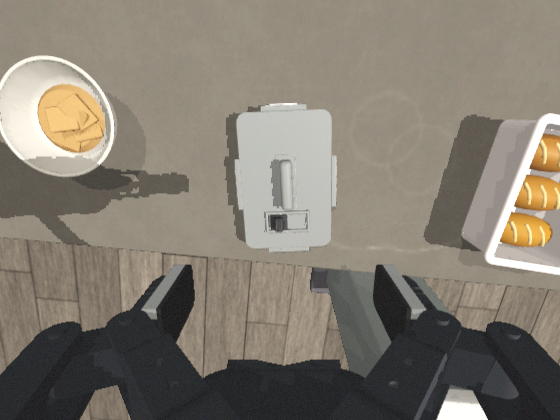

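The wrist view shows the lid plate with corners at about (237,112), (331,110), (331,245) and (247,248). The grip bar runs from (286,158) to (290,208), and the dark slide is at (279,223), near its shut (left) end. I'll segment the plate and fit it.

Run:
```python
from h import *
import cv2,pickle
c,s=pickle.load(open("w1.pkl","rb"));im=c["image"]
for u,v in[(260,130),(320,180),(281,105),(350,130),(200,120),(240,180),(286,180)]:print((u,v),im[v,u])
# rectify onto plane z=.024, 0.5 mm/px around the estimate
x0,y0,m=.60,.48,.0005
g=np.array([ray(c,u,v,.024)[:2] for u,v in[(200,80),(370,80),(370,280),(200,280)]])
dst=np.c_[(y0-g[:,1])/m,(x0-g[:,0])/m].astype(np.float32)
H=cv2.getPerspectiveTransform(np.float32([(200,80),(370,80),(370,280),(200,280)]),dst)
w=cv2.warpPerspective(im,H,(480,480))
cv2.imwrite("pics/rect1.png",w[:,:,::-1])
gr=cv2.cvtColor(w,cv2.COLOR_RGB2GRAY)
mask=((w.min(2)>125)&(w.max(2)<235)).astype(np.uint8)
mask=cv2.morphologyEx(cv2.morphologyEx(mask,cv2.MORPH_CLOSE,np.ones((21,21))),cv2.MORPH_OPEN,np.ones((141,141)))
cs,_=cv2.findContours(mask,0,2);b=cv2.minAreaRect(max(cs,key=cv2.contourArea))
print(b[0],np.array(b[1])*m,b[2],"centre",x0-b[0][1]*m,y0-b[0][0]*m)
```

```text
(260, 130) [194 196 190]
(320, 180) [195 194 190]
(281, 105) [197 195 188]
(350, 130) [158 149 134]
(200, 120) [151 141 128]
(240, 180) [197 199 192]
(286, 180) [202 201 196]
(239.5, 239.5) [0.2395 0.2395] 90.0 centre 0.48024999999999995 0.36024999999999996
```

View pics/rect1.png

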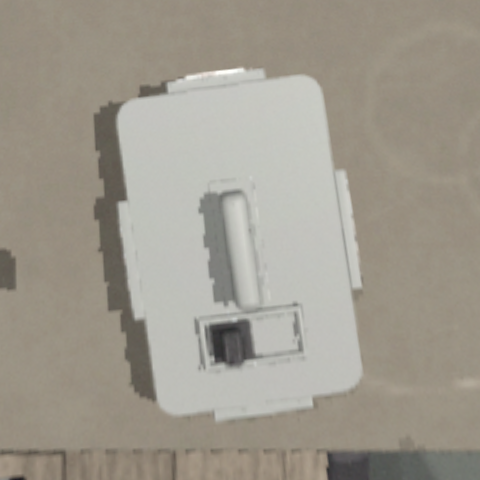

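The rectified view puts the plate centre at pixel (240,244), which is (0.478, 0.360), with a tool yaw of 7.6°. The measured size of 160 x 103 mm matches the lid. The slide is nearly shut. I'll descend now.

```bash
python3 -m crank '[0,0,-0.028,0,0,0,-1, 0,0,0,0.07,0.34,4.5,-1, 0,0,0,0,0,4.5,-1, 0,0,0,0,0,4.5,-1, 0,0,0,0,0,0,-1]'
python3 -c "
from h import *
togo([.478,.360,.026],7.6)"
```

```text
time: 3.15
tcp_pos: [0.4748, 0.3544, 0.0881]
orientation: [179.6, 0.7, 7.6]
contact_force: [-0.7, 0.3, -0.8]
finger_gap: 0.0856
finger_force: 0.0
rotvec [ 0.006  0.012 -0.   ] shift cm cur axes [ 0.47 -0.55  6.21] in goal axes [ 0.39 -0.51  6.21]
```

```bash
python3 -m crank '[0,0,0,0,0,0,-1, 0,0,0,0,0,0,-1]'
python3 -c "
from h import *
togo([.478,.360,.026],7.6)"
```

```text
time: 3.35
tcp_pos: [0.4799, 0.3585, 0.1004]
orientation: [-179.9, -0.3, 7.6]
contact_force: [0.1, -0.1, 1.6]
finger_gap: 0.0856
finger_force: 0.0
rotvec [-0.002 -0.005 -0.   ] shift cm cur axes [-0.2  -0.16  7.44] in goal axes [-0.17 -0.17  7.44]
```

The arm rings after fast moves, but its commanded pose is right. I'll descend gently and then close.

```bash
python3 -m crank '[0,0,0,0,0,1.2,-1, 0,0,0,0,0,2,-1, 0,0,0,0,0,2,-1, 0,0,0,0,0,1.2,-1, 0,0,0,0,0,0.5,-1, 0,0,0,0,0,0,-1, 0,0,0,0,0,0,-1]'
python3 -m crank '[0,0,0,0,0,0,0.6, 0,0,0,0,0,0,0.8, 0,0,0,0,0,0,1, 0,0,0,0,0,0,1, 0,0,0,0,0,0,1, 0,0,0,0,0,0,1]' 60
```

```text
time: 4.05
tcp_pos: [0.4788, 0.3584, 0.0285]
orientation: [-180.0, -0.1, 7.6]
contact_force: [0.1, -0.1, -0.6]
finger_gap: 0.0857
finger_force: 0.0
time: 4.65
tcp_pos: [0.4784, 0.3582, 0.0276]
orientation: [-180.0, -0.0, 7.6]
contact_force: [-0.5, -0.5, 2.1]
finger_gap: 0.0109
finger_force: 59.4
```

```bash
python3 -m crank '[0,0,0,0,0,-1,1, 0,0,0,0,0,-3,1, 0,0,0,0,0.5,-4,1, 0,0,0,0,1.5,-4,1, 0,0,0,0.1,2,-4,1, 0,0,0,0,2,-3,1, 0,0,0,0,1.5,-2,1, 0,0,0,0,0.6,-1,1]'
python3 -m crank '[0,0,0,0,0,0,1, 0,0,0,0,0,0,1, 0,0,0,0,0,0,1, 0,0,0,0,0,0,1]'
python3 - <<'E'
from h import *
import cv2,pickle
c,s=wrist();im=c["image"];pickle.dump((c,s),open("w2.pkl","wb"))
print(s["tcp_pos"],s["orientation"])
x0,y0,m=.62,.2,.0004
G=np.array([(x0,y0),(x0,y0-.24),(x0-.24,y0-.24),(x0-.24,y0)])
p=proj(c,np.c_[G,np.full(4,.062)])
print(p.round())
H=cv2.getPerspectiveTransform(p.astype(np.float32),np.float32([(0,0),(600,0),(600,600),(0,600)]))
cv2.imwrite("pics/rect2.png",np.hstack([cv2.warpPerspective(im,H,(600,600))])[:,:,::-1])
cv2.imwrite("pics/w2.png",im[:,:,::-1])
E
```

```text
time: 5.45
tcp_pos: [0.4906, 0.2769, 0.2505]
orientation: [-179.9, -0.2, 7.5]
contact_force: [-0.1, -0.3, -1.7]
finger_gap: 0.0116
finger_force: 58.9
time: 5.85
tcp_pos: [0.4894, 0.2783, 0.2454]
orientation: [180.0, 0.2, 7.7]
contact_force: [0.8, 0.7, -2.2]
finger_gap: 0.011
finger_force: 58.9
[0.48939115 0.27830515 0.24540945] [1.79952758e+02 1.65934696e-01 7.65746213e+00]
[[381.  68.]
 [616. 103.]
 [528. 308.]
 [336. 285.]]
```

View pics/rect2.png

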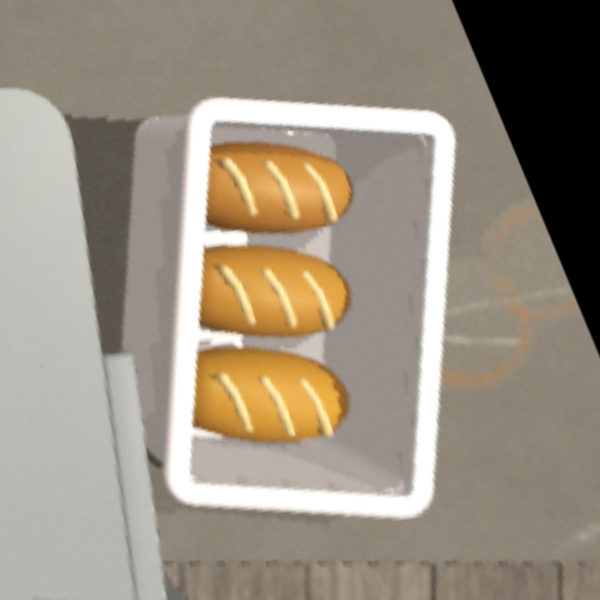

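View pics/w2.png

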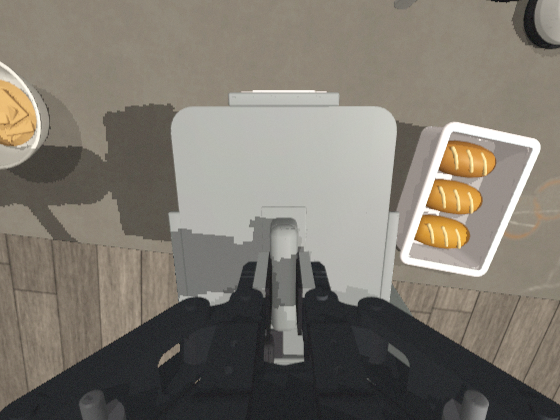

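The rectified view shows the box rim from (190,98) to (455,515). The wrist view shows the lid held level and square, with its far plate edge on row 107 between columns 172 and 395. I'll fit both numerically.

Run:
```python
from h import *
import cv2,pickle
w=cv2.imread("pics/rect2.png");m=(w.min(2)>232).astype(np.uint8)
m=cv2.morphologyEx(m,cv2.MORPH_OPEN,np.ones((5,5)))
n,l,st,_=cv2.connectedComponentsWithStats(m);k=1+st[1:,4].argmax()
b=cv2.minAreaRect(np.argwhere(l==k)[:,::-1].astype(np.float32));print(b,np.array(b[1])*.4,"box",.62-b[0][1]*.0004,.2-b[0][0]*.0004)
c,s=pickle.load(open("w2.pkl","rb"));T=np.array(c["tool_from_camera"])
print(c["cx"],c["cy"])
# lid plate in tool frame, plane z_tool=.0036
g=cv2.cvtColor(c["image"],cv2.COLOR_RGB2GRAY).astype(int)
def tool(u,v,z=.0036):
    d=T[:3,:3]@[(u-c["cx"])/c["fx"],(v-c["cy"])/c["fy"],1];return T[:3,3]+d*(z-T[2,3])/d[2]
for u in (190,215,350,380):
    col=g[85:125,u];e=85+np.abs(np.diff(col)).argmax()+.5;print("top edge",u,e,tool(u,e).round(4),col[::4])
for v in (130,160,190):
    for a,z in((150,195),(375,420)):
        row=g[v,a:z];e=a+np.abs(np.diff(row)).argmax()+.5;print("side",v,e,tool(e,v).round(4))
```

```text
((311.363525390625, 307.0578308105469), (263.220458984375, 404.72369384765625), 3.601278305053711) [105.28818359 161.88947754] box 0.49717686767578123 0.07545458984375
283.38604576613017 209.90025123814203
top edge 190 106.5 [ 0.0792 -0.042   0.0036] [136 135 133 137 135 136 182 182 183 184]
top edge 215 105.5 [ 0.0796 -0.0307  0.0036] [133 131 135 136 136 134 183 184 184 184]
top edge 350 105.5 [0.0796 0.03   0.0036] [134 132 134 136 137 133 195 196 195 194]
top edge 380 106.5 [0.0792 0.0435 0.0036] [131 135 132 131 133 134 200 201 200 201]
side 130 170.5 [ 0.0689 -0.0519  0.0036]
side 130 396.5 [0.0689 0.052  0.0036]
side 160 173.5 [ 0.0552 -0.0519  0.0036]
side 160 393.5 [0.0552 0.0521 0.0036]
side 190 176.5 [ 0.0407 -0.052   0.0036]
side 190 390.5 [0.0406 0.0521 0.0036]
```

The lid is centred in the grip to within 0.5 mm. The box is at (0.497, 0.076) with yaw -3.6°. I'll carry the lid over it.

```bash
python3 -m crank '[0,0,0.098,0,0,0,1, 0,0,0.098,0,0,0,1, 0,0,0,0.3,2.5,0,1, 0,0,0,0.4,4,0,1, 0,0,0,0.4,4.2,0,1, 0,0,0,0.4,4.2,0,1, 0,0,0,0.4,3.3,0,1, 0,0,0,0.2,2,0,1]'
python3 -m crank '[0,0,0,0,0,2,1, 0,0,0,0,0,3.5,1, 0,0,0,0,0,3.5,1, 0,0,0,0,0,2.5,1, 0,0,0,0,0,1,1, 0,0,0,0,0,0,1, 0,0,0,0,0,0,1, 0,0,0,0,0,0,1]'
python3 -c "
from h import *
togo([.4976,.076,.0825],-3.6)"
```

```text
time: 6.7
tcp_pos: [0.498, 0.0729, 0.2468]
orientation: [180.0, 0.0, -3.7]
contact_force: [0.4, 0.2, -1.7]
finger_gap: 0.0113
finger_force: 59.0
time: 7.5
tcp_pos: [0.4992, 0.0751, 0.1244]
orientation: [-180.0, -0.2, -3.6]
contact_force: [0.7, -0.6, -2.5]
finger_gap: 0.0113
finger_force: 59.0
rotvec [-0.    -0.003 -0.   ] shift cm cur axes [-0.18 -0.07  4.19] in goal axes [-0.16 -0.08  4.19]
```

```bash
python3 -m crank '[0,0,0,-0.12,-0.08,0.8,1, 0,0,0,0,0,1,1, 0,0,0,0,0,1,1, 0,0,0,0,0,0.6,1, 0,0,0,0,0,0.3,1, 0,0,0,0,0,0,1, 0,0,0,0,0,0,1]'
python3 -m crank '[0,0,0,0,0,0.2,1, 0,0,0,0,0,0.2,1, 0,0,0,0,0,0,1]'
```

```text
time: 8.2
tcp_pos: [0.4971, 0.0758, 0.0855]
orientation: [-180.0, -0.0, -3.6]
contact_force: [0.2, 0.7, -1.7]
finger_gap: 0.0112
finger_force: 59.0
time: 8.5
tcp_pos: [0.4972, 0.0756, 0.0816]
orientation: [180.0, -0.0, -3.6]
contact_force: [0.7, -1.3, -0.9]
finger_gap: 0.0111
finger_force: 59.2
```

```bash
for i in 1 2; do python3 -m crank '[0,0,0,0,0,0.2,1, 0,0,0,0,0,0,1]'; done; python3 -m crank '[0,0,0,0,0,0.2,1, 0,0,0,0,0,0.1,1, 0,0,0,0,0,0,1]'
```

```text
time: 8.7
tcp_pos: [0.4977, 0.0757, 0.0808]
orientation: [180.0, -0.1, -3.6]
contact_force: [-0.9, -1.8, 5.3]
finger_gap: 0.0114
finger_force: 59.9
time: 8.9
tcp_pos: [0.4981, 0.0758, 0.0799]
orientation: [-180.0, -0.2, -3.6]
contact_force: [-2.5, -1.4, 9.5]
finger_gap: 0.0112
finger_force: 60.4
time: 9.2
tcp_pos: [0.4988, 0.0758, 0.0786]
orientation: [-180.0, -0.3, -3.6]
contact_force: [-2.9, -0.9, 14.8]
finger_gap: 0.0108
finger_force: 61.2
```

The lid is resting on the noses. I'll relieve the force, release the bar and lift off to look.

```bash
python3 -m crank '[0,0,0,0,0,-0.4,1, 0,0,0,0,0,0,0.5, 0,0,0,0,0,0,0, 0,0,0,0,0,0,-1, 0,0,0,0,0,0,-1, 0,0,0,0,0,0,-1, 0,0,0,0,0,-2,-1, 0,0,0,0,0,-3.5,-1]'
python3 -m crank '[0,0,0,0,0,-4,-1, 0,0,0,0,0,-3,-1, 0,0,0,0,0,-1,-0.5, 0,0,0,0,0,0,0, 0,0,0,0,0,0,0.5, 0,0,0,0,0,0,1, 0,0,0,0,0,0,1, 0,0,0,0,0,0,1]'
python3 - <<'E'
from h import *
import cv2,pickle
c,s=wrist();im=c["image"];pickle.dump((c,s),open("w3.pkl","wb"))
print(s["tcp_pos"],s["orientation"],s["contact_force"],s["finger_gap"])
x0,y0,z,m=.61,.195,.078,.0004
G=np.array([(x0,y0),(x0,y0-.24),(x0-.24,y0-.24),(x0-.24,y0)])
H=cv2.getPerspectiveTransform(proj(c,np.c_[G,np.full(4,z)]).astype(np.float32),np.float32([(0,0),(600,0),(600,600),(0,600)]))
cv2.imwrite("pics/rect3.png",cv2.warpPerspective(im,H,(600,600))[:,:,::-1])
E
```

```text
time: 10.0
tcp_pos: [0.4953, 0.0757, 0.1306]
orientation: [179.9, 0.4, -3.6]
contact_force: [0.6, 0.0, 0.5]
finger_gap: 0.0854
finger_force: 0.0
time: 10.8
tcp_pos: [0.4967, 0.0758, 0.2121]
orientation: [180.0, 0.1, -3.6]
contact_force: [-0.7, -0.9, 0.2]
finger_gap: 0.0002
finger_force: 0.0
[0.49665257 0.07580595 0.2120935 ] [ 1.79985817e+02  1.08865218e-01 -3.62028380e+00] [-0.70916528 -0.88779672  0.15679034] 0.0002462982750664557
```

View pics/rect3.png

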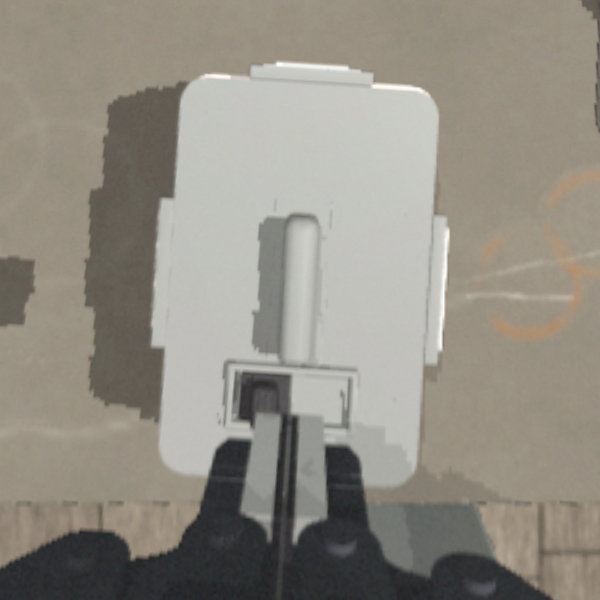

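The picture shows the lid sitting square over the box: plate centre at about (300,280), which is (0.498, 0.075), and yaw about -3.6°. The fingers are shut, so I'll go to the plain-end spot.

```bash
python3 -m crank '[0,0,0,1,0,1.5,1, 0,0,0,2.2,0,3,1, 0,0,0,2.2,0,3,1, 0,0,0,1.4,0,2.5,1, 0,0,0,0,0,1.4,1, 0,0,0,0,0,0.7,1, 0,0,0,0,0,0,1, 0,0,0,0,0,0,1]'
python3 -c "
from h import *
R=Ro.from_euler('xyz',[180,0,-3.6],degrees=True)
C=np.array([.4978,.0755,.078])
for n,o in dict(plain=(.068,0),vent=(-.068,0),s1=(0,.04),s2=(0,-.04)).items(): p=C+R.apply([*o,0]);print(n,p.round(4))
togo(C+R.apply([.068,0,0]),-3.6)"
```

```text
time: 11.65
tcp_pos: [0.5651, 0.0717, 0.0937]
orientation: [-180.0, -0.1, -3.6]
contact_force: [0.6, -0.4, 0.3]
finger_gap: -0.0002
finger_force: 0.0
plain [0.5657 0.0712 0.078 ]
vent [0.4299 0.0798 0.078 ]
s1 [0.4953 0.0356 0.078 ]
s2 [0.5003 0.1154 0.078 ]
rotvec [-0.    -0.002 -0.   ] shift cm cur axes [0.05 0.04 1.57] in goal axes [0.06 0.04 1.57]
```

```bash
python3 -m crank '[0,0,0,0.05,0.04,0.6,1, 0,0,0,0,0,0.6,1, 0,0,0,0,0,0.4,1, 0,0,0,0,0,0.3,1, 0,0,0,0,0,0,1]'
python3 -m crank '[0,0,0,0,0,0.3,1, 0,0,0,0,0,0.2,1, 0,0,0,0,0,0,1]'
python3 -m crank '[0,0,0,0,0,0.3,1, 0,0,0,0,0,0.2,1, 0,0,0,0,0,0,1]'
```

```text
time: 12.15
tcp_pos: [0.5662, 0.071, 0.0744]
orientation: [-180.0, -0.2, -3.6]
contact_force: [1.4, -0.0, 4.0]
finger_gap: -0.0001
finger_force: 1.8
time: 12.45
tcp_pos: [0.5667, 0.0711, 0.0696]
orientation: [-180.0, -0.2, -3.6]
contact_force: [3.6, -0.7, 5.4]
finger_gap: -0.0003
finger_force: 3.0
time: 12.75
tcp_pos: [0.5669, 0.0711, 0.0682]
orientation: [-180.0, -0.3, -3.6]
contact_force: [-4.5, -1.9, 20.9]
finger_gap: 0.0001
finger_force: 9.9
```

```bash
python3 -m crank '[0,0,0,0,0,0.3,1, 0,0,0,0,0,0.2,1, 0,0,0,0,0,0,1]'
python3 -m crank '[0,0,0,0,0,0.3,1, 0,0,0,0,0,0,1]'
```

```text
time: 13.05
tcp_pos: [0.5666, 0.0711, 0.0668]
orientation: [-180.0, -0.3, -3.6]
contact_force: [-15.5, -1.7, 37.4]
finger_gap: -0.0004
finger_force: 18.1
time: 13.25
tcp_pos: [0.5672, 0.0711, 0.0667]
orientation: [-180.0, -0.5, -3.6]
contact_force: [-20.2, -2.3, 49.5]
finger_gap: 0.0002
finger_force: 23.7
```

The plain end has gone hard at home height (0.0667). Next is the vent end.

```bash
python3 -m crank '[0,0,0,0,0,-1.5,1, 0,0,0,0,0,-2.5,1, 0,0,0,0,0,-3,1, 0,0,0,-1,0,-1.5,1, 0,0,0,-3,0,0,1, 0,0,0,-4,0,0,1, 0,0,0,-3.6,0,0,1, 0,0,0,-2,0,0,1]'
python3 -m crank '[0,0,0,0,0,0.5,1, 0,0,0,0,0,1,1, 0,0,0,0,0,1,1, 0,0,0,0,0,0.5,1, 0,0,0,0,0,0,1]'
python3 -c "
from h import *
togo([.4299,.0798,.078],-3.6)"
```

```text
time: 14.05
tcp_pos: [0.4271, 0.0799, 0.1394]
orientation: [180.0, 0.1, -3.6]
contact_force: [1.3, 0.5, 0.7]
finger_gap: 0.0
finger_force: 0.0
time: 14.55
tcp_pos: [0.4292, 0.0795, 0.1084]
orientation: [180.0, 0.2, -3.6]
contact_force: [0.7, 1.0, -0.6]
finger_gap: -0.0004
finger_force: 0.0
rotvec [ 0.001  0.003 -0.001] shift cm cur axes [ 0.07 -0.03  3.04] in goal axes [ 0.06 -0.03  3.04]
```

```bash
python3 -m crank '[0,0,0,0,0,0.6,1, 0,0,0,0,0,0.6,1, 0,0,0,0,0,0.6,1, 0,0,0,0,0,0.6,1, 0,0,0,0,0,0.3,1, 0,0,0,0,0,0,1]'
python3 -m crank '[0,0,0,0,0,0.4,1, 0,0,0,0,0,0.4,1, 0,0,0,0,0,0,1]'
python3 -m crank '[0,0,0,0,0,0.4,1, 0,0,0,0,0,0.4,1, 0,0,0,0,0,0,1]'
```

```text
time: 15.15
tcp_pos: [0.4293, 0.0797, 0.0826]
orientation: [180.0, 0.1, -3.6]
contact_force: [-1.0, 0.2, -0.2]
finger_gap: -0.0001
finger_force: 0.0
time: 15.45
tcp_pos: [0.4297, 0.0797, 0.0755]
orientation: [-180.0, -0.0, -3.6]
contact_force: [-0.8, 1.0, 1.2]
finger_gap: 0.0003
finger_force: 0.6
time: 15.75
tcp_pos: [0.4297, 0.0799, 0.0676]
orientation: [-180.0, -0.0, -3.6]
contact_force: [-2.8, 0.8, 5.1]
finger_gap: -0.0
finger_force: 2.6
```

```bash
python3 -m crank '[0,0,0,0,0,0.4,1, 0,0,0,0,0,0.3,1, 0,0,0,0,0,0,1]'
python3 -m crank '[0,0,0,0,0,0.3,1, 0,0,0,0,0,0,1]'
python3 -c "
from h import *
import cv2
c=r.read_camera('scene')
cv2.imwrite('pics/s3.png',cv2.resize(c['image'][170:260,260:360,::-1],None,fx=6,fy=6,interpolation=cv2.INTER_CUBIC))
c,s=wrist();cv2.imwrite('pics/w4.png',c['image'][:,:,::-1])
cv2.imwrite('pics/s3w.png',np.hstack([cv2.resize(c['image'][100:420,120:440,::-1],(400,400)),cv2.resize(cv2.imread('pics/s3.png'),(400,400))]))"
```

```text
time: 16.05
tcp_pos: [0.4301, 0.08, 0.0659]
orientation: [-180.0, -0.1, -3.6]
contact_force: [-16.7, -1.6, 32.5]
finger_gap: -0.0
finger_force: 25.4
time: 16.25
tcp_pos: [0.4302, 0.08, 0.0658]
orientation: [-180.0, -0.2, -3.6]
contact_force: [-24.5, -1.8, 48.3]
finger_gap: -0.0
finger_force: 33.5
```

View pics/s3w.png

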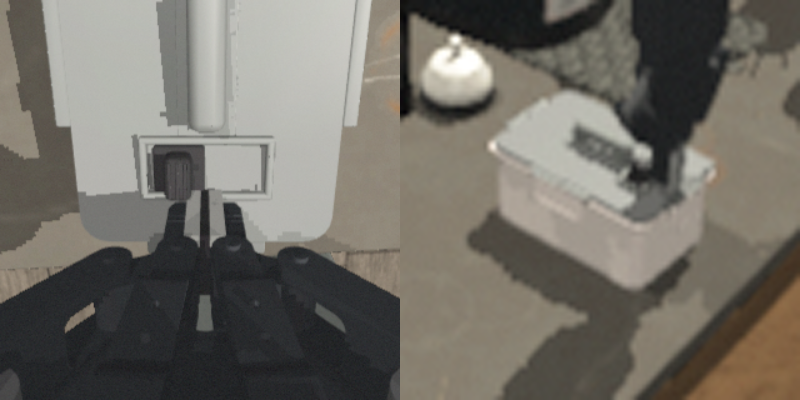

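The vent end is hard at 0.0658. The left half shows the tool beside the vent, and the right half shows the lid lying nearly flat. Next is side 1 (tool +y), with less force this time.

```bash
python3 -m crank '[0,0,0,0,0,-1.5,1, 0,0,0,0,0,-2.5,1, 0,0,0,0,0,-2.5,1, 0,0,0,1,1,-1.3,1, 0,0,0,2,1.2,0,1, 0,0,0,2.3,1.2,0,1, 0,0,0,1.5,0.6,0.8,1, 0,0,0,0,0,1.5,1]'
python3 -m crank '[0,0,0,0,0,1.5,1, 0,0,0,0,0,0.6,1, 0,0,0,0,0,0,1, 0,0,0,0,0,0,1]'
python3 -c "
from h import *
togo([.4953,.0356,.078],-3.6)"
```

```text
time: 17.15
tcp_pos: [0.4966, 0.0346, 0.1123]
orientation: [180.0, -0.1, -3.7]
contact_force: [-0.5, 0.5, -0.5]
finger_gap: -0.0
finger_force: 0.0
time: 17.55
tcp_pos: [0.4946, 0.0359, 0.0914]
orientation: [-180.0, -0.0, -3.6]
contact_force: [0.1, 1.1, 0.5]
finger_gap: -0.0002
finger_force: 0.0
rotvec [-0. -0.  0.] shift cm cur axes [0.07 0.02 1.34] in goal axes [0.07 0.02 1.34]
```

```bash
python3 -m crank '[0,0,0,0.05,0,0.5,1, 0,0,0,0,0,0.6,1, 0,0,0,0,0,0.4,1, 0,0,0,0,0,0,1]'
python3 -m crank '[0,0,0,0,0,0.3,1, 0,0,0,0,0,0.3,1, 0,0,0,0,0,0,1]'
python3 -m crank '[0,0,0,0,0,0.3,1, 0,0,0,0,0,0.3,1, 0,0,0,0,0,0,1]'
```

```text
time: 17.95
tcp_pos: [0.4949, 0.0355, 0.0753]
orientation: [180.0, 0.1, -3.6]
contact_force: [-0.5, -0.5, 0.3]
finger_gap: -0.0001
finger_force: 0.0
time: 18.25
tcp_pos: [0.4952, 0.0354, 0.0697]
orientation: [180.0, 0.0, -3.6]
contact_force: [0.3, -0.4, -0.5]
finger_gap: 0.0001
finger_force: 0.0
time: 18.55
tcp_pos: [0.4958, 0.0354, 0.0661]
orientation: [-180.0, -0.1, -3.6]
contact_force: [-3.7, -0.3, 7.7]
finger_gap: 0.0001
finger_force: 4.4
```

```bash
python3 -m crank '[0,0,0,0,0,0.3,1, 0,0,0,0,0,0.2,1, 0,0,0,0,0,0,1]'
python3 -m crank '[0,0,0,0,0,0.2,1, 0,0,0,0,0,0,1]'
```

```text
time: 18.85
tcp_pos: [0.496, 0.0355, 0.0659]
orientation: [180.0, -0.2, -3.6]
contact_force: [-17.0, -0.2, 33.2]
finger_gap: -0.0001
finger_force: 16.5
time: 19.05
tcp_pos: [0.496, 0.0354, 0.0659]
orientation: [180.0, -0.2, -3.6]
contact_force: [-22.7, -1.0, 43.4]
finger_gap: -0.0003
finger_force: 21.4
```

```bash
python3 -m crank '[0,0,0,0,0,-1.5,1, 0,0,0,0,0,-2.5,1, 0,0,0,0,0,-2.5,1, 0,0,0,0,-1,-1,1, 0,0,0,0,-2.5,0,1, 0,0,0,0,-2.5,0,1, 0,0,0,0,-2,0.8,1, 0,0,0,0,0,1.5,1]'
python3 -m crank '[0,0,0,0,0,1.4,1, 0,0,0,0,0,0.6,1, 0,0,0,0,0,0.4,1, 0,0,0,0,0,0,1]'
python3 -m crank '[0,0,0,0,0,0.4,1, 0,0,0,0,0,0.4,1, 0,0,0,0,0,0,1]'
```

```text
time: 19.85
tcp_pos: [0.5008, 0.118, 0.1091]
orientation: [-179.9, -0.1, -3.4]
contact_force: [0.0, -0.2, 0.3]
finger_gap: -0.0001
finger_force: 0.0
time: 20.25
tcp_pos: [0.5002, 0.1146, 0.0845]
orientation: [180.0, 0.1, -3.7]
contact_force: [0.3, 0.5, 0.1]
finger_gap: -0.0001
finger_force: 0.0
time: 20.55
tcp_pos: [0.5003, 0.1151, 0.0769]
orientation: [180.0, 0.0, -3.6]
contact_force: [-0.5, -0.9, -0.1]
finger_gap: 0.0001
finger_force: 0.0
```

```bash
python3 -m crank '[0,0,0,0,0,0.4,1, 0,0,0,0,0,0.4,1, 0,0,0,0,0,0,1]'
python3 -m crank '[0,0,0,0,0,0.4,1, 0,0,0,0,0,0.1,1, 0,0,0,0,0,0,1]'
```

```text
time: 20.85
tcp_pos: [0.5001, 0.1153, 0.0684]
orientation: [180.0, 0.1, -3.6]
contact_force: [0.4, -0.1, -0.5]
finger_gap: -0.0003
finger_force: 0.0
time: 21.15
tcp_pos: [0.5008, 0.1154, 0.0661]
orientation: [-180.0, -0.1, -3.6]
contact_force: [-3.6, -0.6, 9.0]
finger_gap: -0.0001
finger_force: 4.4
```

```bash
python3 -m crank '[0,0,0,0,0,0.3,1, 0,0,0,0,0,0.3,1, 0,0,0,0,0,0,1]'
python3 -m crank '[0,0,0,0,0,-1.5,1, 0,0,0,0,0,-2.5,1, 0,0,0,1,0.5,-2.5,1, 0,0,0,2.3,1.5,-0.5,1, 0,0,0,2.3,1.5,0,1, 0,0,0,1.2,0.5,0.8,1, 0,0,0,0,0,1.5,1, 0,0,0,0,0,1.5,1]'
python3 -m crank '[0,0,0,0,0,0.6,1, 0,0,0,0,0,0.4,1, 0,0,0,0,0,0.2,1, 0,0,0,0,0,0,1]'
python3 -m crank '[0,0,0,0,0,0.4,1, 0,0,0,0,0,0.4,1, 0,0,0,0,0,0,1]'
```

```text
time: 21.45
tcp_pos: [0.501, 0.1154, 0.0658]
orientation: [-180.0, -0.2, -3.6]
contact_force: [-18.6, -3.7, 36.5]
finger_gap: 0.0003
finger_force: 18.4
time: 22.25
tcp_pos: [0.5654, 0.0712, 0.0886]
orientation: [-180.0, 0.1, -3.6]
contact_force: [0.9, 0.4, -0.1]
finger_gap: -0.0001
finger_force: 0.0
time: 22.65
tcp_pos: [0.5657, 0.0714, 0.0785]
orientation: [-180.0, -0.0, -3.6]
contact_force: [0.8, -0.1, -0.6]
finger_gap: 0.0001
finger_force: 0.0
time: 22.95
tcp_pos: [0.5655, 0.0711, 0.0696]
orientation: [180.0, 0.0, -3.6]
contact_force: [-0.1, 0.1, -0.2]
finger_gap: -0.0003
finger_force: 0.0
```

```bash
python3 -m crank '[0,0,0,0,0,0.2,1, 0,0,0,0,0,0.1,1, 0,0,0,0,0,0,1]'
python3 -m crank '[0,0,0,0,0,0.3,1, 0,0,0,0,0,0.3,1, 0,0,0,0,0,0,1]'
```

```text
time: 23.25
tcp_pos: [0.5659, 0.071, 0.0675]
orientation: [-180.0, -0.0, -3.6]
contact_force: [-0.2, 0.1, 1.6]
finger_gap: 0.0
finger_force: 0.6
time: 23.55
tcp_pos: [0.5663, 0.0711, 0.066]
orientation: [-180.0, -0.2, -3.6]
contact_force: [-11.7, -0.5, 21.0]
finger_gap: -0.0002
finger_force: 10.5
```

The plain end is home. I'll re-check the vent end and then press the grip bar.

```bash
python3 -m crank '[0,0,0,0,0,-2,1, 0,0,0,0,0,-3,1, 0,0,0,-1.5,0,-2.2,1, 0,0,0,-3.5,0,0,1, 0,0,0,-4,0,0,1, 0,0,0,-3,0,0,1, 0,0,0,-1.6,0,1.5,1, 0,0,0,0,0,2,1]'
python3 -m crank '[0,0,0,0,0,1.5,1, 0,0,0,0,0,0.8,1, 0,0,0,0,0,0.4,1, 0,0,0,0,0,0,1, 0,0,0,0,0,0,1]'
python3 -m crank '[0,0,0,0,0,0.3,1, 0,0,0,0,0,0.2,1, 0,0,0,0,0,0,1]'
```

```text
time: 24.35
tcp_pos: [0.4296, 0.08, 0.0993]
orientation: [-180.0, -0.2, -3.6]
contact_force: [1.0, -0.2, -0.2]
finger_gap: -0.0001
finger_force: 0.0
time: 24.85
tcp_pos: [0.4306, 0.0797, 0.0718]
orientation: [-180.0, -0.0, -3.6]
contact_force: [-0.2, 0.3, 0.3]
finger_gap: 0.0
finger_force: 0.0
time: 25.15
tcp_pos: [0.4307, 0.0798, 0.0674]
orientation: [-180.0, -0.1, -3.6]
contact_force: [-1.4, 0.3, 5.4]
finger_gap: 0.0002
finger_force: 2.9
```

The vent end is home too. Now the grip bar.

```bash
python3 -m crank '[0,0,0,0,0,-1.5,1, 0,0,0,0,0,-2.5,1, 0,0,0,0.7,0,-1.5,1, 0,0,0,2,0,0,1, 0,0,0,2.5,0,0,1, 0,0,0,1.5,0,0.8,1, 0,0,0,0,0,1.2,1, 0,0,0,0,0,0.6,1]'
python3 -m crank '[0,0,0,0,0,0.4,1, 0,0,0,0,0,0.2,1, 0,0,0,0,0,0,1, 0,0,0,0,0,0,1]'
python3 -c "
from h import *
togo([.4976,.0755,.0855],-3.6)"
```

```text
time: 25.95
tcp_pos: [0.4962, 0.0754, 0.094]
orientation: [180.0, 0.1, -3.6]
contact_force: [1.0, -1.0, -0.7]
finger_gap: -0.0003
finger_force: 0.0
time: 26.35
tcp_pos: [0.497, 0.0755, 0.0898]
orientation: [-180.0, -0.0, -3.6]
contact_force: [0.5, -0.2, -0.6]
finger_gap: 0.0002
finger_force: 0.0
rotvec [-0.    -0.001 -0.   ] shift cm cur axes [ 0.06 -0.    0.43] in goal axes [ 0.06 -0.    0.43]
```

```bash
python3 -m crank '[0,0,0,0.05,0,0.4,1, 0,0,0,0,0,0.3,1, 0,0,0,0,0,0.2,1, 0,0,0,0,0,0.1,1, 0,0,0,0,0,0,1]'
```

```text
time: 26.85
tcp_pos: [0.4981, 0.0755, 0.084]
orientation: [-180.0, -0.2, -3.6]
contact_force: [-9.9, -0.8, 21.8]
finger_gap: -0.0
finger_force: 10.9
```

```bash
python3 -m crank '[0,0,0,0,0,0.1,1, 0,0,0,0,0,0,1]'; python3 -m crank '[0,0,0,0,0,0,1, 0,0,0,0,0,0,1, 0,0,0,0,0,0,1, 0,0,0,0,0,0,1, 0,0,0,0,0,0,1, 0,0,0,0,0,0,1]'
```

```text
time: 27.05
tcp_pos: [0.4981, 0.0755, 0.0839]
orientation: [-180.0, -0.2, -3.6]
contact_force: [-12.4, -1.2, 27.0]
finger_gap: -0.0003
finger_force: 13.2
time: 27.65
tcp_pos: [0.4981, 0.0755, 0.0839]
orientation: [-180.0, -0.2, -3.6]
contact_force: [-12.6, -1.1, 26.8]
finger_gap: -0.0003
finger_force: 13.2
```

Held about 27 N for over 0.6 s, with the bar at the pressed home height of 0.0839. Now the vent: I'll put the shut fingertips on the lid's -y side of the rib.

```bash
python3 -m crank '[0,0,0,0,0,-1.5,1, 0,0,0,0,0,-2.5,1, 0,0,0,-1,-0.8,-0.8,1, 0,0,0,-2,-1.2,0,1, 0,0,0,-1.6,-1,0,1, 0,0,0,0,0,1,1, 0,0,0,0,0,1,1, 0,0,0,0,0,0,1]'
python3 - <<'E'
from h import *
import cv2
togo([.4538,.1083,.076],-3.6)
c,s=wrist();C=np.array([.4978,.0755,.0675]);R=Ro.from_euler("xyz",[180,0,-3.6],degrees=True)
# rectified lid-plane view (rib top height), 0.2 mm/px, centre = lid frame (46,0); image right = lid +y
k=.0002;T=np.array([R.apply([-.046+dx,dy,-.0155])+C for dx,dy in((.04,-.05),(.04,.05),(-.04,.05),(-.04,-.05))])
H=cv2.getPerspectiveTransform(proj(c,T).astype(np.float32),np.float32([(0,0),(500,0),(500,400),(0,400)]))
cv2.imwrite("pics/vent.png",cv2.warpPerspective(c["image"],H,(500,400))[:,:,::-1])
E
```

```text
time: 28.45
tcp_pos: [0.4524, 0.1079, 0.1034]
orientation: [179.9, 0.2, -3.6]
contact_force: [0.3, 0.3, -0.5]
finger_gap: -0.0001
finger_force: 0.0
rotvec [ 0.001  0.004 -0.   ] shift cm cur axes [ 0.14 -0.05  2.74] in goal axes [ 0.13 -0.05  2.74]
```

View pics/vent.png

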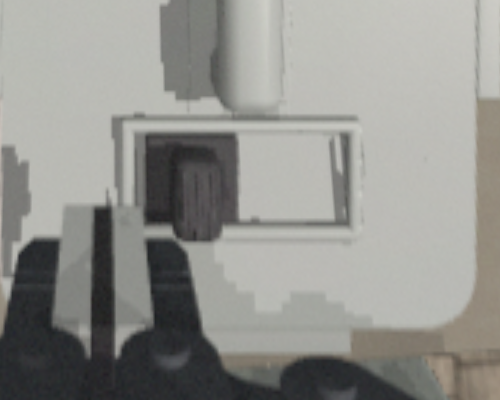

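The rib top spans columns 175-222, so its centre is at lid y ≈ -10.4 mm. The fingertips are to its left and clear. I'll lower them and push toward +y.

```bash
python3 -m crank '[0,0,0,0.05,0,0.8,1, 0,0,0,0,0,0.9,1, 0,0,0,0,0,0.6,1, 0,0,0,0,0,0.3,1, 0,0,0,0,0,0,1, 0,0,0,0,0,0,1]'
python3 -m crank '[0,0,0,0,0.4,0,1, 0,0,0,0,0.5,0,1, 0,0,0,0,0.5,0,1, 0,0,0,0,0,0,1]'
python3 -c "
from h import *
togo([.4538,.1083,.076],-3.6)"
```

```text
time: 29.1
tcp_pos: [0.4541, 0.1082, 0.0804]
orientation: [-180.0, -0.0, -3.6]
contact_force: [-0.0, 0.5, -0.3]
finger_gap: 0.0002
finger_force: 0.0
time: 29.5
tcp_pos: [0.4532, 0.0936, 0.0806]
orientation: [180.0, -0.0, -3.7]
contact_force: [0.3, -0.0, 0.4]
finger_gap: 0.0
finger_force: 0.0
rotvec [ 0.    -0.001 -0.001] shift cm cur axes [-0.04 -1.47  0.46] in goal axes [-0.03 -1.47  0.46]
```

```bash
python3 -m crank '[0,0,0,0,-0.6,0,1, 0,0,0,0,-0.8,0,1, 0,0,0,0,0,0.3,1, 0,0,0,0,0,0.25,1, 0,0,0,0,0,0,1]'
python3 -m crank '[0,0,0,0,0.4,0,1, 0,0,0,0,0.4,0,1]'
python3 -m crank '[0,0,0,0,0.4,0,1, 0,0,0,0,0.3,0,1]'
python3 -m crank '[0,0,0,0,0.3,0,1, 0,0,0,0,0.3,0,1]'
```

```text
time: 30.0
tcp_pos: [0.4536, 0.1083, 0.074]
orientation: [180.0, 0.1, -3.6]
contact_force: [0.3, 0.3, -0.3]
finger_gap: -0.0001
finger_force: 0.0
time: 30.2
tcp_pos: [0.4534, 0.0999, 0.0748]
orientation: [180.0, 0.0, -3.6]
contact_force: [0.4, 0.2, -0.1]
finger_gap: -0.0001
finger_force: 0.0
time: 30.4
tcp_pos: [0.4531, 0.093, 0.0749]
orientation: [-180.0, -0.0, -3.6]
contact_force: [0.6, 1.5, 0.5]
finger_gap: 0.0001
finger_force: 0.7
time: 30.6
tcp_pos: [0.4527, 0.0871, 0.0749]
orientation: [-180.0, -0.0, -3.6]
contact_force: [1.0, 1.9, -0.7]
finger_gap: 0.0002
finger_force: 0.7
```

```bash
python3 -m crank '[0,0,0,0,0.3,0,1, 0,0,0,0,0.3,0,1]'
python3 -m crank '[0,0,0,0,0.2,0,1, 0,0,0,0,0.1,0,1, 0,0,0,0,0,0,1]'
python3 -m crank '[0,0,0,0,0.1,0,1, 0,0,0,0,0.1,0,1, 0,0,0,0,0,0,1]'
```

```text
time: 30.8
tcp_pos: [0.4524, 0.0811, 0.0749]
orientation: [-180.0, -0.0, -3.6]
contact_force: [1.9, 3.3, -0.1]
finger_gap: 0.0002
finger_force: 1.5
time: 31.1
tcp_pos: [0.452, 0.0785, 0.0748]
orientation: [-180.0, 0.0, -3.6]
contact_force: [0.6, 4.3, 1.0]
finger_gap: -0.0002
finger_force: 2.0
time: 31.4
tcp_pos: [0.4518, 0.0765, 0.0748]
orientation: [-180.0, 0.0, -3.6]
contact_force: [-0.0, 4.9, 0.4]
finger_gap: 0.0001
finger_force: 2.2
```

```bash
python3 -m crank '[0,0,0,0,0.1,0,1, 0,0,0,0,0.1,0,1, 0,0,0,0,0,0,1]'
python3 - <<'E'
from h import *
import cv2
# compare box/lid position: difference of top images near the box is arm-covered; find the slide in wrist image instead
c,s=wrist();print(s["contact_force"])
C=np.array([.4978,.0755,.0675]);R=Ro.from_euler("xyz",[180,0,-3.6],degrees=True)
k=.0002;T=np.array([R.apply([-.046+dx,dy,-.000])+C for dx,dy in((.04,-.06),(.04,.06),(-.04,.06),(-.04,-.06))])
H=cv2.getPerspectiveTransform(proj(c,T).astype(np.float32),np.float32([(0,0),(600,0),(600,400),(0,400)]))
g=cv2.cvtColor(cv2.warpPerspective(c["image"],H,(600,400)),cv2.COLOR_RGB2GRAY);cv2.imwrite("pics/v2.png",g)
for v in(20,60,100,120,135,150):print(v,[int(x) for x in g[v,::10]])
E
```

```text
time: 31.7
tcp_pos: [0.4517, 0.0744, 0.0748]
orientation: [-180.0, 0.0, -3.6]
contact_force: [-0.7, 4.6, 0.8]
finger_gap: -0.0002
finger_force: 2.2
[-0.72352766  4.63018299  0.80133981]
20 [85, 86, 86, 85, 107, 182, 184, 179, 180, 179, 181, 181, 181, 181, 182, 182, 181, 181, 182, 182, 181, 182, 181, 183, 182, 140, 118, 119, 122, 121, 126, 163, 178, 185, 193, 183, 173, 165, 185, 184, 184, 184, 185, 184, 185, 184, 185, 185, 185, 186, 187, 187, 186, 187, 187, 188, 188, 188, 188, 165]
60 [88, 90, 90, 89, 86, 181, 182, 181, 180, 180, 180, 180, 180, 180, 181, 182, 182, 181, 182, 182, 181, 181, 181, 182, 181, 170, 119, 119, 118, 120, 105, 151, 176, 180, 187, 185, 180, 164, 183, 183, 184, 183, 184, 183, 184, 183, 184, 184, 185, 185, 186, 185, 185, 185, 185, 185, 186, 185, 185, 185]
100 [85, 85, 85, 87, 84, 171, 181, 183, 180, 180, 180, 180, 180, 180, 180, 179, 180, 181, 181, 181, 181, 181, 182, 181, 182, 180, 120, 119, 116, 119, 103, 134, 170, 178, 183, 188, 181, 152, 164, 183, 182, 181, 183, 181, 182, 182, 183, 183, 183, 183, 184, 183, 183, 184, 184, 184, 184, 183, 183, 184]
120 [86, 86, 85
[... 183 characters left out ...]
, 181, 182, 181, 181, 181, 182, 181, 184, 182, 182, 183, 182, 182, 182, 183, 183, 183, 184, 182, 183]
135 [85, 87, 85, 86, 83, 144, 179, 183, 180, 178, 180, 180, 179, 179, 180, 180, 180, 180, 180, 182, 182, 180, 179, 179, 180, 180, 179, 178, 177, 180, 176, 120, 159, 175, 180, 186, 179, 155, 161, 180, 180, 182, 181, 183, 181, 181, 182, 183, 182, 181, 182, 183, 182, 183, 182, 182, 182, 181, 182, 182]
150 [87, 85, 85, 85, 86, 92, 123, 115, 173, 179, 180, 179, 180, 178, 179, 181, 179, 180, 180, 179, 180, 180, 181, 179, 181, 178, 173, 172, 167, 147, 147, 120, 120, 140, 131, 132, 114, 121, 147, 156, 162, 169, 174, 180, 185, 186, 185, 185, 180, 182, 182, 182, 182, 181, 181, 181, 182, 182, 182, 181]
```

The slide has stopped and the box has started to give: the plate edges show a turn of a few degrees. I'll back off, lift, and measure lid and slide numerically from the earlier viewing pose.

```bash
python3 -m crank '[0,0,0,0,-0.6,0,1, 0,0,0,0,-0.4,-1,1, 0,0,0,0,0,-3,1, 0,0,0,1,0.3,-4,1, 0,0,0,2,0.3,-3.5,1, 0,0,0,1.5,0,-2,1, 0,0,0,0,0,0,1, 0,0,0,0,0,0,1]'
cat > lid.py <<'E'
from h import *
import cv2,pickle
def rect(c,z,x0=.61,y0=.195,m=.0004,n=600):
    L=m*n;G=np.array([(x0,y0),(x0,y0-L),(x0-L,y0-L),(x0-L,y0)])
    H=cv2.getPerspectiveTransform(proj(c,np.c_[G,np.full(4,z)]).astype(np.float32),np.float32([(0,0),(n,0),(n,n),(0,n)]))
    return cv2.warpPerspective(c["image"],H,(n,n))
def edges(g,rows,lo,hi):
    "sub-pixel column of strongest edge on each row"
    d=np.abs(cv2.Sobel(cv2.GaussianBlur(g,(5,5),0).astype(np.float32),cv2.CV_32F,1,0))
    return np.array([(lo+d[v,lo:hi].argmax(),v) for v in rows],float)
def line(p):
    for _ in range(3):
        k=np.polyfit(p[:,1],p[:,0],1);e=np.abs(np.polyval(k,p[:,1])-p[:,0]);p=p[e<=max(1.5,np.percentile(e,80))]
    return k,e.mean()
def pose(c,z):
    w=rect(c,z);g=cv2.cvtColor(w,cv2.COLOR_RGB2GRAY)
    rows=[*range(110,180,2),*range(380,410,2)]
    l,el=line(edges(g,rows,130,210));rr,er=line(edges(g,rows,400,470))
    t,et=line(edges(g.T.copy(),[*range(200,235,2),*range(385,420,2)],60,115))
    print("slopes deg",np.degrees(np.arctan([l[0],rr[0],t[0]])).round(2),"res",np.round([el,er,et],2))
    # in-plane: top edge row=t(col); side edges col=l(row)
    a=(l[0]+rr[0])/2; th=np.arctan(a)
    b=(l[1]+rr[1])/2   # mid line col=a*row+b
    v=(t[0]*b+t[1])/(1-t[0]*a);u=a*v+b
    L=.08/.0004;u2=u+np.sin(th)*L;v2=v+np.cos(th)*L
    print("width",abs(rr[1]-l[1])*np.cos(th)*.4,"centre",(.61-v2*.0004).round(4),(.195-u2*.0004).round(4),"yaw",np.degrees(th).round(2))
    return w,(.61-v2*.0004,.195-u2*.0004,np.degrees(th))
E
python3 - <<'E'
from lid import *
c,s=pickle.load(open("w3.pkl","rb"));pose(c,.078)
c,s=wrist();pickle.dump((c,s),open("w5.pkl","wb"));print(s["tcp_pos"])
w,(x,y,a)=pose(c,.0675)
# dark slide blob in lid frame (heights between plate and rib top)
for z in(.0715,.083):
    w=rect(c,z);d=(w.max(2)<110).astype(np.uint8)
    n,l,st,ce=cv2.connectedComponentsWithStats(d)
    for i in range(1,n):
        if st[i,4]>300:
            X=.61-ce[i][1]*.0004-x;Y=.195-ce[i][0]*.0004-y;t=np.radians(a)
            print(z,st[i],"lid x,y",np.round([-(np.cos(t)*X+np.sin(t)*Y)*1e3,(np.sin(t)*X-np.cos(t)*Y)*1e3],1))
E
```

```text
time: 32.55
tcp_pos: [0.497, 0.0753, 0.2099]
orientation: [180.0, 0.0, -3.6]
contact_force: [-0.5, 0.4, 1.2]
finger_gap: -0.0
finger_force: 0.0
slopes deg [-3.54 -3.55  3.48] res [0.31 0.32 0.43]
width 103.74252508717464 centre 0.4984 0.0756 yaw -3.54
[0.49698914 0.07531438 0.20989056]
slopes deg [ 0.21  0.91 -0.29] res [0.23 0.46 0.16]
width 104.30472716385253 centre 0.4974 0.0712 yaw 0.56
0.0715 [  104    91    80   341 18675] lid x,y [-11.5 -66.3]
0.0715 [   0  261   33   69 1815] lid x,y [   3.1 -118.4]
0.0715 [ 317  376   54   56 2648] lid x,y [48.  13.2]
0.0715 [    0   417   549   183 40406] lid x,y [107.1 -14.7]
0.083 [ 573    0   27  123 1017] lid x,y [-92.1 114.5]
0.083 [  112    91    77   327 17190] lid x,y [-14.1 -63.5]
0.083 [   0  254   44   66 2455] lid x,y [ 1.00e-01 -1.16e+02]
0.083 [ 317  364   51   54 2424] lid x,y [43.  12.7]
0.083 [    0   404   570   196 48960] lid x,y [105.2 -14.8]
```

The slide is fully open, at lid y ≈ +13 mm and against its stop. The push turned the box 4.1° and shifted it 4.4 mm, so I'll take the grip bar and put it back.

```bash
python3 -m crank '[0,0,-0.073,0,0.2,2,0, 0,0,0,0,0.21,4,-1, 0,0,0,0,0,3,-1, 0,0,0,0,0,2,-1, 0,0,0,0,0,1,-1, 0,0,0,0,0,0,-1, 0,0,0,0,0,0,-1]'
python3 -c "
from h import *
togo([.4974,.0712,.0715],.56)"
```

```text
time: 33.3
tcp_pos: [0.4969, 0.0714, 0.0904]
orientation: [180.0, -0.0, 0.6]
contact_force: [-0.3, -0.0, 1.0]
finger_gap: 0.0857
finger_force: 0.0
rotvec [ 0.    -0.001  0.   ] shift cm cur axes [0.05 0.02 1.89] in goal axes [0.05 0.02 1.89]
```

```bash
python3 -m crank '[0,0,0,0.04,0,0.8,-1, 0,0,0,0,0,0.7,-1, 0,0,0,0,0,0.3,-1, 0,0,0,0,0,0,-1, 0,0,0,0,0,0,0.6, 0,0,0,0,0,0,1, 0,0,0,0,0,0,1, 0,0,0,0,0,0,1]' 30
python3 -m crank '[0,0,0,0,0,0,1]'
```

```text
time: 34.1
tcp_pos: [0.4974, 0.0714, 0.072]
orientation: [-180.0, -0.0, 0.6]
contact_force: [-0.1, -0.0, 0.6]
finger_gap: 0.028
finger_force: 0.0
time: 34.2
tcp_pos: [0.4973, 0.0713, 0.0719]
orientation: [180.0, -0.0, 0.6]
contact_force: [-0.3, 1.3, 2.1]
finger_gap: 0.0122
finger_force: 15.5
```

```bash
python3 -m crank '[0,0,0,0,0,0,1, 0,0,0.02,0.01,-0.1,0,1, 0,0,0.02,0.01,-0.1,0,1, 0,0,0.02,0.01,-0.1,0,1, 0,0,0.018,0.01,-0.1,0,1, 0,0,0,0,-0.06,0,1, 0,0,0,0,0,0,1]'
python3 -c "
from h import *
print(r.read_state()['moment'])
togo([.498,.0756,.0715],-3.6)"
```

```text
time: 34.9
tcp_pos: [0.4978, 0.0751, 0.072]
orientation: [179.9, -0.0, -4.0]
contact_force: [-1.6, -5.2, 2.9]
finger_gap: 0.0121
finger_force: 34.5
[-0.94979906  0.27357903  0.20399282]
rotvec [ 0.002 -0.    -0.007] shift cm cur axes [ 0.02 -0.05  0.05] in goal axes [ 0.02 -0.05  0.05]
```

```bash
python3 -m crank '[0,0,0,0,0,0,0, 0,0,0,0,0,0,-1, 0,0,0,0,0,0,-1, 0,0,0,0,0,0,-1, 0,0,0,0,0,-2,-1, 0,0,0,0,0,-4,-1, 0,0,0,0,0,-4,-0.5, 0,0,0,0,0,-3,0]'
python3 -m crank '[0,0,0,0,0,-1,1, 0,0,0,0,0,0,1, 0,0,0,0,0,0,1, 0,0,0,0,0,0,1]'
python3 - <<'E'
from lid import *
c,s=wrist();pickle.dump((c,s),open("w6.pkl","wb"));print(s["tcp_pos"])
w,p=pose(c,.0675)
# white rim visible past the plate: left/right profile in a few rows
g=w.min(2)
for v in(120,160,400):
    print(v,"L",[int(x) for x in g[v,160:200:2]],"R",[int(x) for x in g[v,405:460:2]])
E
```

```text
time: 35.7
tcp_pos: [0.4981, 0.0762, 0.2046]
orientation: [-180.0, -0.1, -3.9]
contact_force: [0.5, -0.5, -0.3]
finger_gap: 0.0591
finger_force: 0.0
time: 36.1
tcp_pos: [0.4971, 0.0759, 0.2093]
orientation: [180.0, 0.2, -3.9]
contact_force: [-0.7, -0.3, -0.9]
finger_gap: 0.0003
finger_force: 0.0
[0.49707249 0.07590395 0.2092949 ]
slopes deg [-3.42 -2.69  2.69] res [0.31 0.33 0.31]
width 104.62467805975066 centre 0.4975 0.0741 yaw -3.05
120 L [81, 81, 81, 83, 83, 84, 84, 83, 85, 108, 180, 191, 191, 191, 191, 190, 190, 190, 191, 190] R [195, 196, 195, 195, 197, 197, 196, 197, 197, 196, 197, 198, 194, 192, 198, 198, 202, 228, 251, 161, 129, 129, 131, 131, 129, 130, 130, 127]
160 L [82, 83, 83, 83, 82, 83, 83, 90, 120, 173, 189, 189, 188, 188, 188, 188, 188, 188, 188, 189] R [193, 193, 194, 195, 195, 194, 194, 194, 194, 194, 194, 195, 196, 195, 195, 201, 221, 238, 145, 130, 126, 129, 129, 129, 130, 130, 130, 130]
400 L [94, 133, 173, 187, 188, 187, 187, 186, 187, 185, 186, 186, 185, 185, 186, 187, 187, 186, 186, 186] R [186, 186, 187, 185, 187, 188, 187, 188, 196, 229, 248, 244, 199, 117, 119, 129, 133, 133, 133, 134, 133, 133, 133, 132, 130, 130, 130, 131]
```

The lid is back at (0.4975, 0.0743) with yaw about -3.2°, within about 1.5 mm and 0.7° of where it stood. One last check on the vent and lid height, then I'll hand it in.

Run:
```python
from lid import *
c,s=pickle.load(open("w6.pkl","rb"));x,y,t=.4975,.0743,np.radians(-3.3)
w=rect(c,.083);n,l,st,ce=cv2.connectedComponentsWithStats((w.max(2)<110).astype(np.uint8))
for i in range(1,n):
    X=.61-ce[i][1]*.0004-x;Y=.195-ce[i][0]*.0004-y
    p=[-(np.cos(t)*X+np.sin(t)*Y)*1e3,(np.sin(t)*X-np.cos(t)*Y)*1e3]
    if st[i,4]>300 and abs(p[0]-45)<15 and abs(p[1])<30:print("slide lid xy",np.round(p,1))
# any disturbance elsewhere: top view now vs start
a=cv2.imread("pics/top0.png");b=r.read_camera("top")["image"][:,:,::-1]
for k,(u,v) in dict(mug=(422,260),bowl=(139,231),bell=(332,174)).items():
    d=cv2.absdiff(a,b)[v-22:v+22,u-22:u+22];print(k,d.mean().round(2),(d.max(2)>40).sum())
```

```text
mug 4.55 0
bowl 7.91 0
bell 49.65 827
```

```bash
python3 -m crank '[0,0,0,-1.5,-1.5,-1.5,1, 0,0,0,-2,-3,-2,1, 0,0,0,-2,-3,-2,1, 0,0,0,-0.5,-2.5,-1,1, 0,0,0,0,0,0,1, 0,0,0,0,0,0,1, 0,0,0,0,0,0,1]'
python3 - <<'E'
from lid import *
c,s=wrist();print(s["tcp_pos"],s["contact_force"]);x,y,t=.4975,.0743,np.radians(-3.3)
w=rect(c,.083);cv2.imwrite("pics/end.png",w);n,l,st,ce=cv2.connectedComponentsWithStats((w.max(2)<115).astype(np.uint8))
for i in range(1,n):
    X=.61-ce[i][1]*.0004-x;Y=.195-ce[i][0]*.0004-y
    p=[-(np.cos(t)*X+np.sin(t)*Y)*1e3,(np.sin(t)*X-np.cos(t)*Y)*1e3]
    if st[i,4]>200:print("dark blob lid xy",np.round(p,1),st[i])
a=cv2.imread("pics/top0.png");b=r.read_camera("top")["image"][:,:,::-1]
d=cv2.absdiff(a,b)[152:196,310:354];print("bell",d.mean().round(2),(d.max(2)>40).sum())
E
```

```text
time: 36.9
tcp_pos: [0.4447, 0.179, 0.2754]
orientation: [179.9, 0.1, -4.0]
contact_force: [0.7, 0.5, -0.2]
finger_gap: 0.0002
finger_force: 0.0
[0.4447476  0.17901702 0.27539119] [ 0.74103112  0.46377767 -0.23810597]
dark blob lid xy [-97.1  96.8] [ 534    0   66  165 2472]
dark blob lid xy [  5.3 -79.8] [   42   106   125   352 32060]
dark blob lid xy [ 3.8 -8.3] [271 219  17 134 706]
dark blob lid xy [45.5  6.8] [ 286  372   55   48 2260]
dark blob lid xy [118.2 -46.9] [   47   541   259    59 13044]
bell 6.54 0
```

The new view puts the slide blob nearer the middle than before, so I'll check it carefully as a text raster in the lid's frame.

```bash
cat > asc.py <<'E'
from lid import *
def asc(c,x,y,yaw,z):
    C=np.array([x,y,z]);R=Ro.from_euler("xyz",[180,0,yaw],degrees=True)
    T=np.array([R.apply([dx,dy,0])+C for dx,dy in((-.015,-.06),(-.015,.06),(-.08,.06),(-.08,-.06))])
    H=cv2.getPerspectiveTransform(proj(c,T).astype(np.float32),np.float32([(0,0),(480,0),(480,260),(0,260)]))
    g=cv2.resize(cv2.cvtColor(cv2.warpPerspective(c["image"],H,(480,260)),cv2.COLOR_RGB2GRAY),(120,26),interpolation=cv2.INTER_AREA)
    print("z",z,"columns: 1 mm, lid y=-60..60; rows 2.5 mm, lid x=15..80")
    for v in g:print("".join(" .:-=+*#%@"[min(9,int(k)*10//256)] for k in v))
E
python3 - <<'E'
from asc import *
c,s=pickle.load(open("w5.pkl","rb"));asc(c,.4974,.0712,.4,.0715)
c,s=wrist();asc(c,.4975,.0743,-3.3,.0715)
E
```

```text
z 0.0715 columns: 1 mm, lid y=-60..60; rows 2.5 mm, lid x=15..80
---=*########################################+++++=++==++*#########***##########################################*#####++
---=*########################################++++==++===+*#########***##########################################*#####++
---=*########################################++=+==++===+*#########***##########################################*#####*+
---=*#######################################*+=+===+++==+*#########***##########################################*#####*+
---=+#######################################*+++========+*#########***##########################################*#####++
---=+#########################################*+++++++==+*#########***##########################################**###*++
----===+*#########################################**#**++**########***##########################################*+++++++
-------+#########################***********************+++++++++++****++**************#########################*+++++++
-------+#%#######################+++#########*###########*#####*#**
[... 4621 characters left out ...]
#########################################################%%%%%##%%##%%%%%%%%%%%%%%%%%#*++++++++
----=++##################################################################################%%%%%%%%%#%%%%%%%%%%@#+++++++++
-----=+######################################################################################%%%%%#%%%%%%#%%%%#+++++++++
-----=+*#######################################################################################%##########%%%#*+++++++++
+=-====+*###################################################################################################**++++++++++
+++++++++**###############%#############################################################################***+++++++++++++
```

All three slots are uncovered and the slide lies against the right end of its frame in both views, so the vent is fully open. The bell, mug and bowl match the starting picture.

```bash
python3 -c "
from cell import r
print(r.sign_off())"
```

```text
the job is handed in; nothing more can be done
None
```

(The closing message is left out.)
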